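# Step the antenna rotator dial on by one click and press start

### The job

Swing the beam antenna on by one step: with a fingertip laid on the big knurled dial of the rotator control box, turn the dial clockwise (seen from above) by exactly one click, so that it rests in the next click-stop. Then press the start key beside it fully down and let it come back up. Do not disturb the valves, coil form, ashtray or spare knobs standing round the box.

Things in the scene. Friction and masses are not known exactly. Their poses are not given: they have to be found in the camera images.
- rotator_box: Grey steel antenna rotator control box, bolted down: 160 mm (its x) by 240 mm (y), flat top panel 75 mm above the bench. Origin: centre of its underside; z up, -x the operator's side. On the panel: dial (axis at x 0, y +45 mm), start key (x -35, y -82), pilot lamp 10 mm high (x +45, y -82). White ring round the dial: long mark at +x (north), a short mark at every 30 degrees
- dial (a joint): Turn of the dial in rad, growing clockwise seen from above; 0 with the pointer at the long north mark. Click-stops at every multiple of pi/6 (0.524 rad, 30 degrees); it starts resting in the stop at 0.524. When let go a sprung detent pulls it into the nearest stop. Leaving a stop takes about 0.07 N m (1.7 N along the circle at 42 mm radius). End stops at -2.75 and 2.75
- dial_center (a point): Centre of the dial's flat top face, on its upright axis, 91 mm above the bench. The dial is a flat black disc 104 mm across and 14 mm thick, knurled on the rim and ribbed on the outer band of its top; too wide for the fingers to span, and without a handle
- dial_pointer (a point): Outer end of the dial's inlaid white pointer line, on the top face 48 mm from the axis; turns with the dial
- start_key (a joint): Travel of the start key in m: 0 up, 0.005 fully down. A spring returns it; it takes 2 N to start and 5.6 N at the bottom
- key_top (a point): Centre of the start key's top face, a black oblong key 22 mm (box x) by 34 mm (box y), 84 mm above the bench when up; moves down with the key
- valve_a: Tall glass power valve, loose, upright: 46 mm across, 119 mm tall, black base 40 mm across. Origin: centre of its underside
- valve_b: The second, equal glass power valve. Origin: centre of its underside
- coil_form: Black phenolic coil form wound with copper, loose, upright: 60 mm across its flanges, 78 mm tall. Origin: centre of its underside
- ashtray: Round tin ashtray, loose, 100 mm across the rim, 22 mm high, holding three spare knobs. Origin: centre of its underside
- spare_knob_a: Small black knob lying in the ashtray, 23 mm across, 15 mm high. Origin: centre of its underside
- spare_knob_b: Second equal knob in the ashtray
- spare_knob_c: Third equal knob in the ashtray
Things that resemble listed ones, but are neither listed nor needed, are in the scene too. What is shaped like the valve_a but green is not meant. There is more than one size of the coil_form; the job needs the smaller.

How it is judged:
On the way, in this order (a step that is already met when the one before it is completed fails the run):
1. the dial rests in the next click-stop clockwise (value of joint dial between 0.9572 and 1.1372 rad and velocity of joint dial between -0.2 and 0.2 rad/s), for 0.2 s.
2. the start key is fully down with the dial still in its new stop (all of step 1 and value of joint start_key above 0.0042 m), for 0.05 s.
At the end, for the whole second after the job is handed in: The dial rests within 0.09 rad (5 degrees) of the click-stop one step clockwise of where it started, the start key has been pressed to at least 4.2 of its 5 mm since and is up again, and valves, coil form, ashtray and spare knobs stand within 15 mm of where they were (all of step 1 and value of joint start_key below 0.001 m and distance of each of valve_a, valve_b, coil_form, ashtray, spare_knob_a, spare_knob_b, spare_knob_c from where it was at the start of the episode below 0.015 m and angle between each of valve_a, valve_b, coil_form, ashtray's own z axis and vertical below 0.25 rad); the robot touches nothing.
It fails at once if a valve, the coil form, the ashtray or a spare knob was moved, lifted or tipped (not (distance of each of valve_a, valve_b, coil_form, ashtray, spare_knob_a, spare_knob_b, spare_knob_c from where it was at the start of the episode below 0.015 m and angle between each of valve_a, valve_b, coil_form, ashtray's own z axis and vertical below 0.25 rad)).
It also fails if it takes over 38 s, if anything falls off the work surface, if the arm or the gripper's body presses on something with over 40 N, if the wrist force passes 120 N, or if a joint passes its speed limit or range.

### The arm

A 6-joint arm with a two-finger parallel gripper is mounted at the origin on the work surface. World frame = base frame: x ahead of the robot, y to its left, z up, the work surface at z = 0. Lengths are in m, angles in rad, forces in N, time in s.
With the tool pointing down it reaches from about 0.35 to 0.925 m from the base axis. Payload 6.4 kg.
Tool frame: the origin (TCP) lies between the finger pads; the fingertips stand 22 mm ahead of it and the grasp point (between the pads) lies 3 mm ahead of it; z points along the fingers, y is the direction in which the jaws open and shut (so a half turn about z gives the same grasp; the last joint's range is limited). The gripper opens to 85 mm and grips with 20 to 120 N. Pads are 22 mm wide; open, the fingers measure 114 mm over their backs; the gripper's body (76 mm by 85 mm) begins 54 mm behind the grasp point. The pads swing forward as they close: fully open they stand 13 mm farther back than shut.
Start: joints at [0.95, 0.245, 1.558, -0, 1.339, -0.174], TCP at [0.281, 0.586, 0.253] pointing down, gripper open.
Joint ranges: [-3.13, 3.13], [-1.02, 2.26], [0.13, 2.54], [-0.95, 4.09], [0.21, 2.88], [-2.74, 2.74]. Speed limits (rad/s): [2.57, 2.57, 3.14, 3.14, 3.14, 3.14].

### API

Orientations are given as a unit quaternion [x, y, z, w].
In Python, from rig import bot, vision gives the robot as it stands. The module is installed in compiled form; this text tells all that it offers.
- The arm moves only by the tool play_rows, never from a script. Its argument "series" is a list of rows, each a list of 7 numbers: the shift along the world's x, y, z normalised to -1 to 1, where 1 is 0.1 m, then the turn, a rotation vector about the world's x, y, z normalised to -1 to 1, where 1 is 4 degrees, then the gripper command: -1 is shut, 1 is fully open, values between are in proportion. In form: [[dx, dy, dz, ax, ay, az, claw], ...]. A call has 1 to 5 rows; each row shifts and turns the commanded pose from where the row before left it; what a row does not reach is not made up. A row lasts 1/10 s, in which the tool goes at most 50 mm and 8.59 degrees, less where a joint would pass 70% of its speed; a pose out of reach is approached as far as the arm can. A call with a number of a shift or a turn outside -1 to 1 is refused whole. A call with a gripper value outside its range is refused whole. The fingers move at their own pace and stop on an object; the grip force is fixed at half the most. Time passes only in rows, so rows that do not move let the fingers close. It gives the time, the measured TCP pose, the force and the opening at its end, in the units of the state.
- bot.read_state(): the state, without advancing time (a new reading comes with each control period).
- vision.read_camera(name): name is "scene" or "top" or "wrist"; returns the picture (480x640x3 uint8, red, green, blue); there is no depth.
- vision.camera_model(name): a dict with "camera_matrix" (3x3 intrinsics, pixels), "extrinsics" (4x4, takes a point from world to camera coordinates). Camera axes: x right, y down, z forward; pixel columns grow to the right and rows downward; lengths in m; the calibration is good to about 2 mm. A picture is of the moment at which its call begins: read the wrist's pose just before it. camera_model takes no time and is no camera call; for the wrist camera it gives the pose at the moment of the call.
- bot.sign_off(): hands the job in, once; it reports no verdict.
The state is a dict: "t": time; "joint_pos": joint angles; "qvel": joint speeds; "effort": joint torques, N m; "eef_pos": TCP position; "tool_rot": TCP orientation; "ft_force": force on the tool from outside, world axes, zero at the start; "torque": the same for the moment, N m; "width": opening from 0.0 (shut) to 1.0 (fully open).
Only numpy, scipy, OpenCV 4.12 (cv2) and the standard library are available. Lean on these libraries where they do the work, as an engineer would, in place of code of your own. Each camera call takes 0.05 s, during which the arm holds its last target. There are 200 camera calls.

## Working session

There is one attempt and no reset: what is moved stays moved. The work goes in short steps, Python scripts to look and compute and a tool call to move; the robot and the scene stay as the last step left them, time stands still between calls to the robot, and variables do not carry over. Pictures are saved under pics/ and viewed, about 8 in all and at most 12, crops included, and the job is handed in when it is done.

Besides the shell and the picture viewer there is one more tool, called after "Emit:" as name([rows], argument=value, ...), one row to a line, values as JSON. play_rows: Moves the arm, as the interface text tells. Its arguments: {"type":"object","properties":{"series":{"type":"array","items":{"type":"array","items":{"type":"number"}}}},"required":["series"]}

```bash
mkdir -p pics; python3 - <<'E'
from rig import bot, vision
import cv2, numpy as np
s=bot.read_state(); print({k:np.round(v,3).tolist() for k,v in s.items()})
for n in ["top","scene"]:
    im=vision.read_camera(n); cv2.imwrite(f"pics/{n}0.png",im[:,:,::-1])
    m=vision.camera_model(n); print(n,np.round(m["camera_matrix"],1).tolist(),np.round(m["extrinsics"],4).tolist())
E
```

```text
{'t': 0.0, 'joint_pos': [0.95, 0.246, 1.559, 0.0, 1.339, -0.174], 'qvel': [-0.001, 0.001, -0.001, 0.0, -0.001, -0.001], 'effort': [0.001, -42.949, -32.614, -0.0, 0.005, 0.0], 'eef_pos': [0.281, 0.586, 0.252], 'tool_rot': [0.222, 0.975, -0.001, -0.0], 'ft_force': [-0.11, -0.259, 0.139], 'torque': [0.044, -0.007, -0.015], 'width': 0.999}
top [[447.5, 0.0, 317.0], [0.0, 447.5, 242.2], [0.0, 0.0, 1.0]] [[-0.0215, -0.9995, -0.0231, 0.0823], [-0.9991, 0.0224, -0.0371, 0.6001], [0.0376, 0.0223, -0.999, 0.921], [0.0, 0.0, 0.0, 1.0]]
scene [[503.0, 0.0, 321.5], [0.0, 503.0, 241.1], [0.0, 0.0, 1.0]] [[-0.1463, 0.9892, 0.0085, 0.0439], [0.6604, 0.104, -0.7437, -0.3432], [-0.7365, -0.1032, -0.6685, 1.4257], [0.0, 0.0, 0.0, 1.0]]
```

View pics/top0.png

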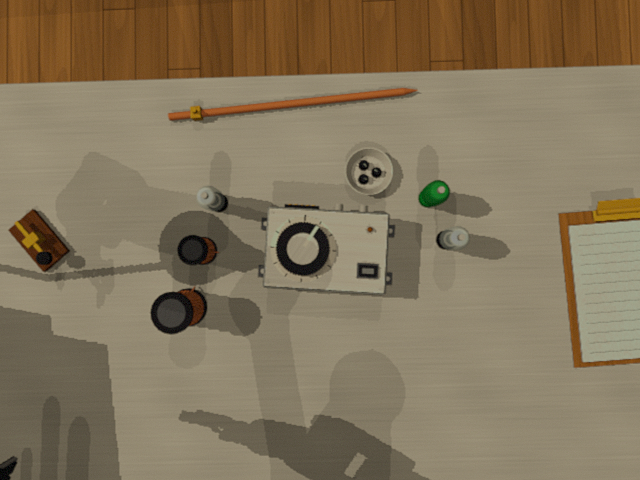

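View pics/scene0.png

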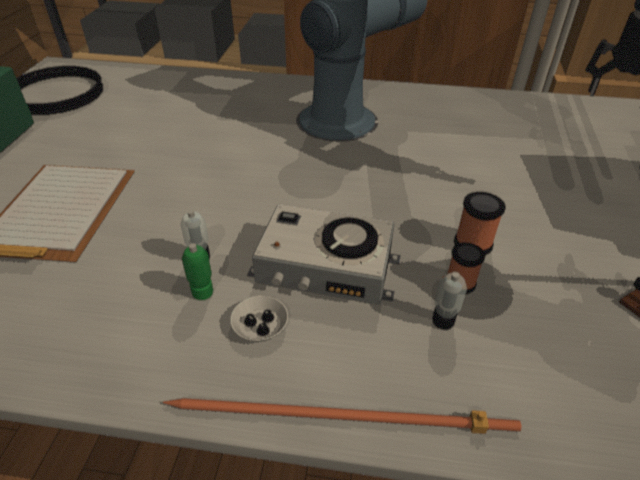

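The top view (up = +x, left = +y) shows the box near (327,250), the dial at (302,248) with its pointer end near (316,228), the key at (368,270) and the lamp at (371,230). The candidates to tell apart:
- **Valves:** the clear ones at (210,198) and (453,238) fit. The one at (434,194) is green, so it isn't meant.
- **Coil forms:** the one at (197,250) is smaller, so it is the listed one. The one at (172,312) is larger.

None of these gets touched. Next I measure and take an enlarged crop.

```bash
cat > h.py <<'E'
import numpy as np, cv2
from rig import bot, vision
def ray(n,uv,z):
    m=vision.camera_model(n);K=m["camera_matrix"];E=np.array(m["extrinsics"]);R,t=E[:3,:3],E[:3,3]
    d=R.T@np.linalg.solve(K,[uv[0],uv[1],1.]);c=-R.T@t
    return c+d*(z-c[2])/d[2]
def proj(n,p):
    m=vision.camera_model(n);E=np.array(m["extrinsics"]);q=m["camera_matrix"]@(E[:3,:3]@p+E[:3,3]);return q[:2]/q[2]
def grab(n,f):
    im=vision.read_camera(n);cv2.imwrite("pics/"+f,im[:,:,::-1]);return im
E
python3 - <<'E'
from h import *
def blob(mask,near):
    mask=cv2.morphologyEx(mask.astype(np.uint8)*255,cv2.MORPH_CLOSE,np.ones((3,3)))
    cs,_=cv2.findContours(mask,cv2.RETR_EXTERNAL,cv2.CHAIN_APPROX_NONE)
    cs=[c for c in cs if cv2.contourArea(c)>40]
    return min(cs,key=lambda c:np.hypot(*(c.mean(0)[0]-near)))
for n,dn,kn in [("top",(302,248),(368,270)),("scene",(350,238),(289,217))]:
    im=cv2.imread(f"pics/{n}0.png");v=im.max(2)
    for name,near,th,z in [("dial",dn,60,.091),("key",kn,60,.084)]:
        c=blob(v<th,near);P=np.array([ray(n,p[0],z) for p in c])
        e=cv2.fitEllipse(c) if name=="dial" else cv2.minAreaRect(c)
        Q=cv2.minAreaRect((P[:,:2]*1000).astype(np.float32))
        print(n,name,np.round(e[0],1),np.round(e[1],1),"ctr",np.round(ray(n,e[0],z),4),"size mm",np.round(Q[1],1),"ang",round(Q[2],1),"ctr2",np.round(Q[0],1))
im=cv2.imread("pics/top0.png")
m=(im.max(2)>105)&(im.max(2).astype(int)-im.min(2)<40)
a=im[190:310,250:410];cv2.imwrite("pics/crop0.png",cv2.resize(a,None,fx=5,fy=5,interpolation=cv2.INTER_CUBIC))
# pointer: bright inside the dial
for n,f in [("top",(302,248)),("scene",(350,238))]:
    g=cv2.imread(f"pics/{n}0.png").min(2); c=ray(n,f,.091)
    pts=[]
    for y in range(f[1]-30,f[1]+30):
        for x in range(f[0]-32,f[0]+32):
            p=ray(n,(x,y),.091)-c;r=np.hypot(p[0],p[1])
            if 0.036<r<.047 and g[y,x]>110: pts.append(p[:2])
    print(n,len(pts),np.round(np.mean(pts,0),4) if pts else "", "cw deg",np.degrees(np.arctan2(-np.mean(pts,0)[1],np.mean(pts,0)[0])) if pts else "")
E
```

```text
top dial [302.5 248.4] [47.9 48.7] ctr [0.5875 0.0953 0.091 ] size mm [97.5 99.3] ang 88.8 ctr2 [588.5  95.4]
top key [367.5 270.5] [13. 19.] ctr [ 0.5427 -0.028   0.084 ] size mm [36.3 24.9] ang 88.6 ctr2 [542.7 -28. ]
scene dial [349.2 237.7] [39.8 55.6] ctr [0.5979 0.0941 0.091 ] size mm [109.9 100.7] ang 8.4 ctr2 [596.   94.8]
scene key [288.  217.5] [19.6  9.4] ctr [ 0.5499 -0.0289  0.084 ] size mm [36.7 27.7] ang 85.6 ctr2 [549.8 -28.8]Traceback (most recent call last):
  File "<stdin>", line 23, in <module>
  File "h.py", line 4, in ray
    m=vision.camera_model(n);K=m["camera_matrix"];E=np.array(m["extrinsics"]);R,t=E[:3,:3],E[:3,3]
ValueError: time passes only in moves, steps and waits
```

View pics/crop0.png

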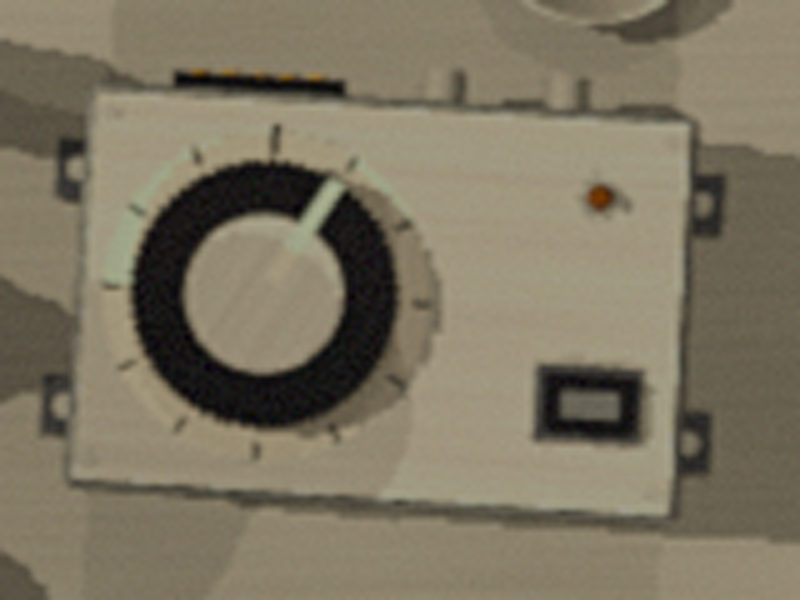

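Vector checks agree: dial to key measures 131 mm against the nominal 131.7 mm, and the box yaw is about -4.5°. The pointer is about 29° clockwise of the north mark. The crop also confirms the dial at crop pixel (267,293) with its ribbed band from about 32 to 52 mm, the key at (588,403) and the lamp at (598,197). I'll contact the dial at bearing 244°, radius 42 mm, where the jaw axis is already radial: TCP (0.569, 0.057).

Emit:
play_rows([
  [0.19,-0.35,0,0,0,0,-1],
  [0.19,-0.35,0,0,0,0,-1],
  [0.19,-0.35,0,0,0,0,-1],
  [0.19,-0.35,0,0,0,0,-1],
  [0.19,-0.35,0,0,0,0,-1],
])

```text
t: 0.6
eef_pos: [0.3761, 0.4096, 0.2528]
tool_rot: [0.221, 0.975, -0.0, -0.0]
ft_force: [0.8, 0.5, 0.2]
width: 0.142
```

Emit:
play_rows([
  [0.19,-0.35,0,0,0,0,-1],
  [0.19,-0.35,0,0,0,0,-1],
  [0.19,-0.35,0,0,0,0,-1],
  [0.19,-0.35,0,0,0,0,-1],
  [0.19,-0.35,0,0,0,0,-1],
])

```text
t: 1.1
eef_pos: [0.4711, 0.2346, 0.253]
tool_rot: [0.222, 0.975, -0.0, -0.0]
ft_force: [1.0, 0.6, 0.1]
width: -0.002
```

Emit:
play_rows([
  [0.19,-0.35,0,0,0,0,-1],
  [0.19,-0.35,0,0,0,0,-1],
  [0.19,-0.35,0,0,0,0,-1],
  [0.19,-0.35,0,0,0,0,-1],
  [0.19,-0.35,0,0,0,0,-1],
])

```text
t: 1.6
eef_pos: [0.5661, 0.0597, 0.2529]
tool_rot: [0.222, 0.975, -0.0, -0.0]
ft_force: [0.4, 1.0, -0.1]
width: -0.001
```

Emit:
play_rows([
  [0,0,0,0,0,0,-1],
  [0,0,0,0,0,0,-1],
])

```text
t: 1.8
eef_pos: [0.5657, 0.0607, 0.2527]
tool_rot: [0.222, 0.975, 0.0, -0.001]
ft_force: [-0.7, 0.9, -1.4]
width: 0.002
```

Emit:
play_rows([
  [0.035,-0.04,-0.3,0,0,0,-1],
  [0,0,-0.4,0,0,0,-1],
  [0,0,-0.4,0,0,0,-1],
  [0,0,-0.15,0,0,0,-1],
  [0,0,0,0,0,0,-1],
])

```text
t: 2.3
eef_pos: [0.5672, 0.0584, 0.1258]
tool_rot: [0.221, 0.975, -0.0, -0.003]
ft_force: [0.7, 0.5, 0.4]
width: -0.001
```

```bash
python3 - <<'E'
from h import *
a=grab("scene","s1.png");b=grab("wrist","w1.png")
a=cv2.resize(a[180:300,240:400],(640,480),interpolation=cv2.INTER_CUBIC)
b=cv2.resize(b,(400,300))
c=np.zeros((480,800,3),np.uint8)
a=cv2.resize(a,(400,300));c=np.vstack([np.hstack([a,b])])
cv2.imwrite("pics/c1.png",c[:,:,::-1]);print(bot.read_state()["eef_pos"])
E
```

```text
[0.5701854  0.05776077 0.12989045]
```

View pics/c1.png

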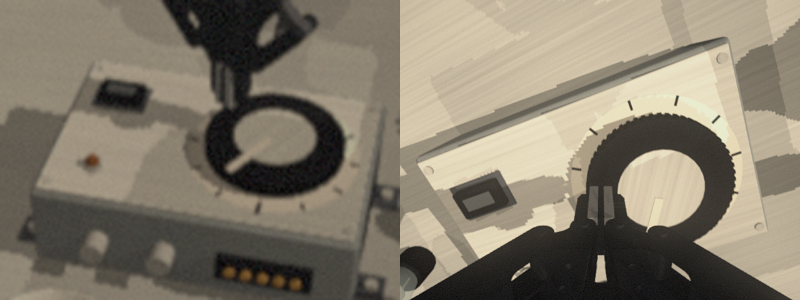

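The scene crop shows the shut fingertips at (232,105), just above the ribbed band. The wrist view agrees, with the tips at (600,210) over the band. Now I descend until contact.

Emit:
play_rows([
  [0,0,-0.07,0,0,0,-1],
  [0,0,-0.07,0,0,0,-1],
  [0,0,0,0,0,0,-1],
  [0,0,0,0,0,0,-1],
])

```text
t: 2.8
eef_pos: [0.5694, 0.0572, 0.1144]
tool_rot: [0.222, 0.975, -0.0, 0.0]
ft_force: [-0.0, -0.3, -0.8]
width: -0.001
```

Emit:
play_rows([
  [0,0,-0.01,0,0,0,-1],
  [0,0,0,0,0,0,-1],
  [0,0,0,0,0,0,-1],
])

```text
t: 3.1
eef_pos: [0.5694, 0.0572, 0.1134]
tool_rot: [0.222, 0.975, -0.0, 0.0]
ft_force: [0.8, 0.0, -0.0]
width: -0.001
```

Emit:
play_rows([
  [0,0,-0.01,0,0,0,-1],
  [0,0,0,0,0,0,-1],
  [0,0,0,0,0,0,-1],
])

```text
t: 3.4
eef_pos: [0.5697, 0.0571, 0.113]
tool_rot: [0.222, 0.975, -0.0, 0.0]
ft_force: [-1.4, -0.9, 4.8]
width: 0.001
```

Emit:
play_rows([
  [0,0,-0.005,0,0,0,-1],
  [0,0,0,0,0,0,-1],
  [0,0,0,0,0,0,-1],
])

```text
t: 3.7
eef_pos: [0.5699, 0.057, 0.1129]
tool_rot: [0.221, 0.975, -0.0, 0.001]
ft_force: [-2.1, -0.4, 7.9]
width: -0.0
```

Contact came at tip height 91 mm, as expected, with 8 N of press. Now I sweep clockwise about the dial axis, turning the tool with it.

Emit:
play_rows([
  [-0.0131,0.0067,-0.002,0,0,-0.5,-1],
  [-0.0131,0.0067,0,0,0,-0.5,-1],
  [-0.0126,0.0075,0,0,0,-0.5,-1],
  [-0.0126,0.0075,0,0,0,-0.5,-1],
  [-0.012,0.0084,0,0,0,-0.5,-1],
])

```text
t: 4.2
eef_pos: [0.5643, 0.0604, 0.1129]
tool_rot: [0.306, 0.952, 0.0, 0.002]
ft_force: [-0.1, -1.5, 6.1]
width: -0.002
```

```bash
python3 - <<'E'
from h import *
a=grab("scene","s2.png")
a=cv2.resize(a[200:280,300:400],(500,400),interpolation=cv2.INTER_CUBIC)
cv2.imwrite("pics/c2.png",a[:,:,::-1]);s=bot.read_state();print(s["eef_pos"],s["ft_force"],s["torque"])
E
```

```text
[0.56414278 0.06055453 0.11293245] [-0.12063313 -1.74024291  6.58930154] [-0.3004298   0.01477188 -0.02362961]
```

View pics/c2.png

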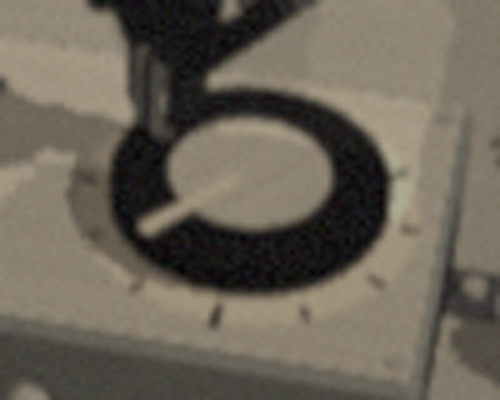

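The pointer end is now at crop pixel (148,228), past the 30° mark at (137,285), so the dial turns with the finger. I continue.

Emit:
play_rows([
  [-0.012,0.0084,0,0,0,-0.5,-1],
  [-0.0114,0.0092,0,0,0,-0.5,-1],
  [-0.0114,0.0092,0,0,0,-0.5,-1],
  [-0.0107,0.01,0,0,0,-0.5,-1],
  [-0.0107,0.01,0,0,0,-0.5,-1],
])

```text
t: 4.75
eef_pos: [0.5585, 0.0653, 0.1129]
tool_rot: [0.388, 0.922, 0.0, 0.001]
ft_force: [-0.6, -1.7, 6.4]
width: -0.002
```

Emit:
play_rows([
  [-0.01,0.0107,0,0,0,-0.5,-1],
  [-0.01,0.0107,0,0,0,-0.5,-1],
  [-0.0092,0.0114,0,0,0,-0.5,-1],
  [-0.0092,0.0114,0,0,0,-0.5,-1],
  [-0.0087,0.0119,0,0,0,-0.5,-1],
])

```text
t: 5.25
eef_pos: [0.5537, 0.0711, 0.1129]
tool_rot: [0.467, 0.884, 0.001, 0.001]
ft_force: [-0.9, -0.5, 7.7]
width: -0.0
```

```bash
python3 - <<'E'
from h import *
a=grab("scene","s3.png")
a=cv2.resize(a[200:280,300:400],(500,400),interpolation=cv2.INTER_CUBIC)
cv2.imwrite("pics/c3.png",a[:,:,::-1]);s=bot.read_state();print(s["eef_pos"],s["ft_force"],s["torque"])
E
```

```text
[0.55361671 0.07132877 0.11293359] [-1.08162944 -0.62817297  7.44583887] [ 0.01474022  0.21148807 -0.04432094]
```

View pics/c3.png

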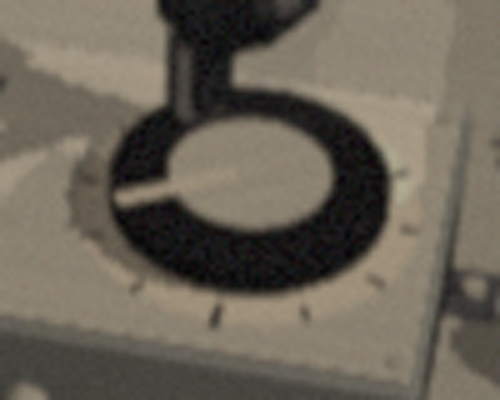

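The pointer end is now at crop pixel (118,198), close to the 60° direction. I lift straight off and measure.

Emit:
play_rows([
  [0,0,0.05,0,0,0,-1],
  [0,0,0.2,0,0,0,-1],
  [0,0,0.2,0,0,0,-1],
  [0,0,0,0,0,0,-1],
  [0,0,0,0,0,0,-1],
])

```text
t: 5.8
eef_pos: [0.5525, 0.0712, 0.1562]
tool_rot: [0.466, 0.885, 0.0, -0.0]
ft_force: [0.6, 0.0, -0.3]
width: 0.002
```

```bash
python3 - <<'E'
from h import *
a=grab("scene","s4.png")
M=vision.camera_model("scene");K=M["camera_matrix"];E=np.array(M["extrinsics"])
H=K@np.c_[E[:3,0],E[:3,1],E[:3,2]*.091+E[:3,3]]; Hi=np.linalg.inv(H)   # plane z=.091 <-> pixels
c=np.array([.5885,.0950])
for f in ["scene0","s2","s3","s4"]:
    g=cv2.imread(f"pics/{f}.png").min(2)
    # polar sampling over the ribbed band
    th=np.radians(np.arange(-180,180,1.));r=np.array([.037,.039,.041,.043])
    X=c[0]+r[:,None]*np.cos(th);Y=c[1]-r[:,None]*np.sin(th)
    q=H@np.stack([X.ravel(),Y.ravel(),np.ones(X.size)]);q=(q[:2]/q[2]).astype(np.float32)
    v=cv2.remap(g,q[0].reshape(X.shape),q[1].reshape(X.shape),cv2.INTER_LINEAR).mean(0)
    w=np.clip(v-70,0,None)*((th>0)&(th<2));print(f,"pointer cw world deg",round(np.degrees((w*th).sum()/w.sum()),1),v.max())
print(bot.read_state()["eef_pos"],bot.read_state()["ft_force"])
E
```

```text
scene0 pointer cw world deg 37.5 128.25
s2 pointer cw world deg 45.9 118.0
s3 pointer cw world deg 66.5 113.0
s4 pointer cw world deg 67.6 110.5
[0.55199453 0.07121589 0.15543764] [-0.12205759 -0.00445913 -0.27442591]
```

The pointer moved 30.1° (37.5° to 67.6°) and holds there with nothing touching, so that is one click. Now the key at (0.5425, -0.028).

Emit:
play_rows([
  [-0.03,-0.33,0,0,0,0,-1],
  [-0.03,-0.33,0,0,0,0,-1],
  [-0.03,-0.33,0,0,0,0,-1],
  [0,0,-0.2,0,0,0,-1],
  [0,0,-0.2,0,0,0,-1],
])

```text
t: 6.35
eef_pos: [0.5432, -0.0288, 0.1152]
tool_rot: [0.467, 0.884, -0.0, -0.0]
ft_force: [-0.7, 1.1, -0.1]
width: -0.0
```

Emit:
play_rows([
  [0,0,0,0,0,0,-1],
  [0,0,0,0,0,0,-1],
])

```text
t: 6.55
eef_pos: [0.5429, -0.0276, 0.1155]
tool_rot: [0.466, 0.885, -0.0, -0.001]
ft_force: [-0.3, -0.1, -0.2]
width: -0.002
```

```bash
python3 - <<'E'
from h import *
a=grab("scene","s5.png");b=grab("top","t5.png")
a=cv2.resize(a[180:270,240:360],(400,300),interpolation=cv2.INTER_CUBIC)
b=cv2.resize(b[200:305,260:400],(400,300),interpolation=cv2.INTER_CUBIC)
cv2.imwrite("pics/c5.png",np.hstack([a,b])[:,:,::-1]);print(bot.read_state()["eef_pos"],bot.read_state()["ft_force"])
E
```

```text
[ 0.54413287 -0.02773736  0.1171836 ] [-0.39406451  0.16745601 -0.53044023]
```

View pics/c5.png

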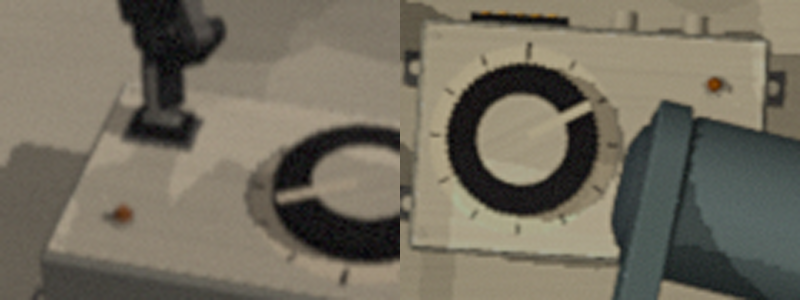

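The fingertips are centred over the key (left panel, (165,118)). The top view shows the pointer at (588,103) on the 60° mark. I press in steps.

Emit:
play_rows([
  [0,0,-0.05,0,0,0,-1],
  [0,0,-0.05,0,0,0,-1],
  [0,0,-0.02,0,0,0,-1],
  [0,0,0,0,0,0,-1],
  [0,0,0,0,0,0,-1],
])

```text
t: 7.15
eef_pos: [0.5439, -0.0277, 0.1049]
tool_rot: [0.466, 0.885, 0.0, 0.0]
ft_force: [-1.3, 1.5, 2.7]
width: 0.0
```

Emit:
play_rows([
  [0,0,-0.02,0,0,0,-1],
  [0,0,0,0,0,0,-1],
  [0,0,0,0,0,0,-1],
])

```text
t: 7.45
eef_pos: [0.5439, -0.0278, 0.1029]
tool_rot: [0.466, 0.885, 0.0, 0.0]
ft_force: [-1.0, 1.6, 4.8]
width: -0.001
```

Emit:
play_rows([
  [0,0,-0.02,0,0,0,-1],
  [0,0,0,0,0,0,-1],
  [0,0,0,0,0,0,-1],
])

```text
t: 7.75
eef_pos: [0.5439, -0.0278, 0.1011]
tool_rot: [0.466, 0.885, 0.0, 0.0]
ft_force: [-2.6, 2.1, 6.8]
width: -0.004
```

Emit:
play_rows([
  [0,0,-0.008,0,0,0,-1],
  [0,0,0,0,0,0,-1],
  [0,0,0,0,0,0,-1],
])

```text
t: 8.05
eef_pos: [0.544, -0.0278, 0.101]
tool_rot: [0.466, 0.885, 0.0, -0.0]
ft_force: [-3.2, 1.5, 11.4]
width: -0.0
```

The key bottomed at the expected 101 mm TCP height: force rose to 11 N with no further travel. I release it and clear the box.

Emit:
play_rows([
  [0,0,0.05,0,0,0,-1],
  [0,0,0.2,0,0,0,-1],
  [0,0,0.4,0,0,0,-1],
  [0,0,0.4,0,0,0,-1],
  [0,0,0.4,0,0,0,-1],
])

```text
t: 8.55
eef_pos: [0.543, -0.0279, 0.2452]
tool_rot: [0.466, 0.885, -0.0, -0.001]
ft_force: [1.2, 0.2, 0.1]
width: -0.004
```

Emit:
play_rows([
  [-0.4,0,0,0,0,0,-1],
  [-0.4,0,0,0,0,0,-1],
  [-0.3,0,0,0,0,0,-1],
  [0,0,0,0,0,0,-1],
  [0,0,0,0,0,0,-1],
])

```text
t: 9.05
eef_pos: [0.4335, -0.028, 0.2445]
tool_rot: [0.467, 0.884, -0.0, 0.0]
ft_force: [-0.1, -0.6, 0.6]
width: -0.002
```

```bash
python3 - <<'E'
from h import *
a=grab("scene","s6.png");b=grab("top","t6.png")
a=cv2.resize(a[130:370,140:540],(400,240));b=cv2.resize(b[140:350,140:490],(400,240))
cv2.imwrite("pics/c6.png",np.hstack([a,b])[:,:,::-1])
M=vision.camera_model("scene");K=M["camera_matrix"];E=np.array(M["extrinsics"])
H=K@np.c_[E[:3,0],E[:3,1],E[:3,2]*.091+E[:3,3]];c=[.5885,.0950]
th=np.radians(np.arange(-180,180,1.));r=np.array([.037,.039,.041,.043])[:,None]
for f in ["scene0","s4","s6"]:
    g=cv2.imread(f"pics/{f}.png").min(2);X=c[0]+r*np.cos(th);Y=c[1]-r*np.sin(th)
    q=H@np.stack([X.ravel(),Y.ravel(),np.ones(X.size)]);q=(q[:2]/q[2]).astype(np.float32)
    v=cv2.remap(g,q[0].reshape(X.shape),q[1].reshape(X.shape),cv2.INTER_LINEAR).mean(0)
    w=np.clip(v-70,0,None)*((th>0)&(th<2));print(f,round(np.degrees((w*th).sum()/w.sum()),1))
# key blob (dark) centroid before/after; ring of neighbours unchanged
for f in ["scene0","s6"]:
    m=(cv2.imread(f"pics/{f}.png").max(2)<60)[205:230,270:310].astype(np.uint8);k=cv2.moments(m,True);print(f,"key",k["m00"],k["m10"]/k["m00"],k["m01"]/k["m00"])
A,B=[cv2.GaussianBlur(cv2.imread(f"pics/{f}.png"),(5,5),0).astype(int) for f in("scene0","s6")]
for n,(x0,y0,x1,y1) in dict(vb=(180,205,212,245),va=(430,270,468,330),coil=(448,255,484,290),tray=(228,295,292,345)).items():
    print(n,"mean diff",np.abs(A-B)[y0:y1,x0:x1].mean().round(2))
s=bot.read_state();print(s["t"],s["eef_pos"],s["ft_force"])
E
```

```text
scene0 37.5
s4 67.6
s6 67.5
scene0 key 130.0 17.946153846153845 13.476923076923077
s6 key 131.0 18.061068702290076 13.51908396946565
vb mean diff 1.62
va mean diff 2.2
coil mean diff 2.26
tray mean diff 5.25
9.15 [ 0.43437773 -0.02806366  0.24480857] [-0.9706027  -0.00316708 -0.08282087]
```

View pics/c6.png

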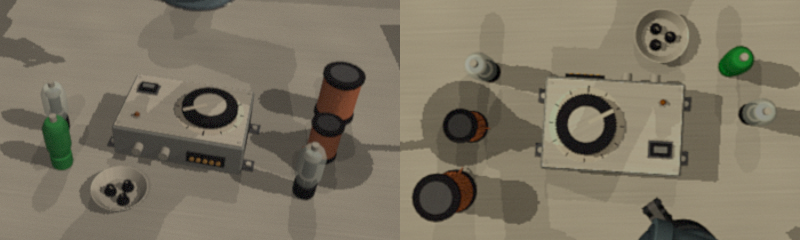

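The pointer sits on the 60° mark, the key is up, and everything around the box stands where it was. The larger image difference at the ashtray looks like the arm's shadow moving. I'm handing in.

```bash
python3 -c "
from rig import bot
print(bot.sign_off())"
```

```text
the job is handed in; nothing more can be done
None
```

I turned the dial one click clockwise, pressed the start key to the bottom and let it back up, then handed the job in at about 9 s of the 38 s allowed. The interface gave no verdict.

- **Dial:** I laid the shut fingertips on the ribbed band with about 8 N and swept 30° about the axis. After I lifted off, the pointer measured 30.1° clockwise of its start. It was still there (30.0°) after the key press. My absolute angle readings are about 3° too high, so I relied on the difference and on the top view, which shows the pointer on the 60° mark.
- **Start key:** It stopped at the height expected for full 5 mm travel, and the force rose to 11 N with no further movement. Afterwards its outline in the picture matched the one from before to 0.1 pixel, so it is up.
- **Surroundings:** In the final pictures the valves, coil form, ashtray and spare knobs look unmoved, and the arm is clear of everything. The ashtray area showed a larger brightness change (5.3, against about 2 elsewhere). I put that down to the arm's shadow and did not measure the ashtray's position separately.

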